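Lay the hook rule along the ampoule carton

ROBOT

A 6-joint arm with a two-finger parallel gripper is mounted at the origin on the work surface. World frame = base frame: x ahead of the robot, y to its left, z up, the work surface at z = 0. Lengths are in m, angles in rad, forces in N, time in s.
With the tool pointing down it reaches from about 0.275 to 0.825 m from the base axis. Payload 4.9 kg.
Tool frame: the origin (TCP) lies midway between the tips of the shut fingers; the grasp point (between the pads) lies 19 mm behind it (bot.grip_depth is the distance from the TCP to the grasp point, in m); y points along the fingers, x is the direction in which the jaws open and shut, and the axes are right-handed (so a half turn about y gives the same grasp; the last joint's range is limited). The gripper opens to 85 mm and grips with 20 to 120 N. Pads are 22 mm wide; open, the fingers measure 114 mm over their backs; the gripper's body (76 mm by 85 mm) begins 54 mm behind the grasp point. The pads swing forward as they close: fully open they stand 13 mm farther back than shut.
Start: joints at [-1.354, 0.326, -0.193, 1.052, 0, 1.437], TCP at [0.189, -0.517, 0.231] pointing down, gripper open.
Joint ranges: [-2.65, 2.65], [-0.97, 1.79], [-1.3, 1.35], [-1.93, 2.1], [-1.47, 1.37], [-3.14, 3.14]. Speed limits (rad/s): [2.57, 2.57, 3.14, 3.14, 3.14, 3.14].

INTERFACE

Orientations are given as a unit quaternion [w, x, y, z].
In Python, from cell import bot gives the robot as it stands. Calls block until the motion is done:
- bot.move_pose(position, orientation): joint-space move of the TCP to a pose.
- bot.move_linear(position, speed=0.15, rotation=None, until_force=None): straight line of the TCP; rotation=None keeps the orientation; speed is the mean speed in m/s. With until_force (N) it stops when the force on the tool has changed by that much, and returns True; else False.
- bot.goto_joints(angles): joint-space move.
- bot.set_gripper(opening, grasp_force=None): opening from 0.0 (shut) to 1.0 (fully open); grasp_force is the grip in N (None keeps the last); returns when the fingers have stopped.
- bot.wait(seconds).
- bot.solve_ik(position, orientation): joint angles nearest the present ones, or None.
- bot.camera(name): name is "scene" or "top" or "wrist"; returns the picture (480x640x3 uint8, red, green, blue); there is no depth.
- bot.calibration(name): a dict with "mtx" (3x3 intrinsics, pixels), "extrinsics" (4x4, takes a point from world to camera coordinates); the wrist camera has in their place "hand_eye" (4x4, takes a point from camera to tool coordinates, whose origin is the TCP and whose axes are the tool frame's). Camera axes: x right, y down, z forward; pixel columns grow to the right and rows downward; lengths in m; the calibration is good to about 2 mm. A picture is of the moment at which its call begins: read the wrist's pose just before it. calibration takes no time and is no camera call.
A pose or a line that the arm cannot do raises bot.PlanningError and nothing moves.
- bot.close_job(): hands the job in, once; it reports no verdict.
Trained networks look in the newest picture that a camera, given by its name, has taken for a name from the list of things; names that differ only in an ending like _2 or _b are one class to them, and where a whole thing is asked for, a point or a joint stands for the part that bears it (a point fixed in the world has none). Each returns a list of dicts, best first, with "confidence" (0 to 1); they miss things now and then, are a little off and sometimes report something else, mostly with a low value. They report only what shows in the picture. A call takes as long as a camera call. They do not tell look-alikes from the thing itself.
- bot.search_frame(camera, thing): "bbox" ([left, top, width, height] in pixels, round what is visible of it).
Readings, each from a call of its own:
- bot.read_clock(): time.
- bot.read_joint_positions(): joint angles.
- bot.read_joint_vel(): joint speeds.
- bot.read_joint_efforts(): joint torques, N m.
- bot.read_position(): TCP position.
- bot.read_tool_rot(): TCP orientation.
- bot.read_ft_force(): force on the tool from outside, world axes, zero at the start.
- bot.read_moment(): the same for the moment, N m.
- bot.read_gripper_width(): opening from 0.0 (shut) to 1.0 (fully open).
Only numpy, scipy, OpenCV 4.12 (cv2) and the standard library are available. Lean on these libraries where they do the work, as an engineer would, in place of code of your own. Each camera call takes 0.05 s, during which the arm holds its last target. There are 200 camera calls.

TASK

Measure up the ampoule carton: stand the one bottle that is in the way, right in front of the carton, upright in the white tray, then slide the yellow hook rule along the counter, without lifting it, until its straight edge lies flush against the carton's front face and its hook bears against the carton's end. Leave the carton, the other bottles and everything else standing where they are, and let go of everything.

Things in the scene. Friction and masses are not known exactly. Their poses are not given: they have to be found in the camera images.
- carton: Brown closed ampoule carton with a blue band, 80 (own x) x 180 (own y) x 60 mm high, about 0.9 kg, loose on the counter (it shifts if pushed with more than about 4 to 8 N). Origin: centre of its underside. Its front face (long, towards the robot) is at own x = -40 mm; its left end face is at own y = +90 mm, the end where the rule's hook belongs. It is yawed up to 0.25 rad.
- rule_center (a point): Yellow hook rule lying flat: blade 36 (own x) x 200 (own y) x 12 mm thick, 0.16 kg. Point: centre of the blade, half-way up (6 mm over the counter). Measuring edge (black marks): own x = +18 mm; back edge: x = -18 mm; hook at the +y end. In place, this point is at own x = -58, y = +2 mm of the carton, axes parallel. At the start it is 105 to 125 mm in front of the carton's face, up to 0.22 rad askew.
- rule_edge_a (a point): Point on the rule's measuring edge, near the hook: 78 mm towards +y from the blade centre.
- rule_edge_b (a point): Point on the rule's measuring edge, near the plain end: 92 mm towards -y from the blade centre.
- rule_hook (a point): Middle of the hook's inner face, which bears on the carton's end. The hook is a 12 x 12 mm tab, as thick as the blade, at the blade's +y end, standing 12 mm out beyond the measuring edge; inner face 88 mm, outer face 100 mm from the blade centre. It starts anything from 25 mm short of to 35 mm past the carton's left end, so it may have to be brought out past the end first.
- clear_bottle_center (a point): Clear glass, blue cap; standing bottle 44 mm across and 95 mm high, 0.13 kg. The point is on its axis, half-way up (47.5 mm). Bottles of the three colours stand in swapped places: one in front of the carton (2 to 8 mm off its front face), one past each end of the carton
- amber_bottle_center (a point): Amber glass, white cap; standing bottle 44 mm across and 95 mm high, 0.13 kg. The point is on its axis, half-way up (47.5 mm). Bottles of the three colours stand in swapped places: one in front of the carton (2 to 8 mm off its front face), one past each end of the carton
- green_bottle_center (a point): Green glass, red cap; standing bottle 44 mm across and 95 mm high, 0.13 kg. The point is on its axis, half-way up (47.5 mm). Bottles of the three colours stand in swapped places: one in front of the carton (2 to 8 mm off its front face), one past each end of the carton
- tray: White open tray, fixed, 130 x 130 mm outside, rim 25 mm above the counter, walls and floor 5 mm. Origin: centre of its underside; it is turned by any angle. A small blue-capped vial (40 mm across, 60 mm high) stands in its -x half (33 mm from the centre, up to 12 mm sideways); the +x half is free, its best standing place being own x = +32 mm, y = 0.
- tray_vial: The small blue-capped vial in the tray, 40 mm across, 60 mm high; origin at the centre of its underside. Leave it there.
- ampoule_box: White box 60 x 110 x 35 mm on the right of the counter, a bystander; origin at the centre of its underside.
- pump_bottle: White and green bottle, 64 mm across, 160 mm high, on the right, a bystander; origin at the centre of its underside.
- mug: Metal cup, 74 mm across, 85 mm high, on the left behind the tray, a bystander; origin at the centre of its underside.
There are look-alikes about, which are no part of the job. What is shaped like the part that bears green_bottle_center but pink is not meant.

How it is judged:
By the outcome, as a careful person would: the job done as asked, in the order asked, and still so for the second after the job is handed in, with the robot touching nothing.
It also fails if it takes over 72 s, if anything falls off the work surface, if the arm or the gripper's body presses on something with over 40 N, if the wrist force passes 120 N, or if a joint passes its speed limit or range.

## Working session

There is one attempt and no reset: what is moved stays moved. The work goes in short steps, each a Python script; the robot and the scene stay as the last script left them, time stands still between calls to the robot, and variables do not carry over. Pictures are saved under pics/ and viewed, about 8 in all and at most 12, crops included, and the job is handed in when it is done.

```bash
ls; mkdir -p pics; python3 - <<'E'
from cell import bot
import cv2, numpy as np
for c in ("top","scene"):
    im=bot.camera(c); cv2.imwrite(f"pics/{c}0.png",im[:,:,::-1])
    k=bot.calibration(c); print(c,np.round(k["mtx"],1).tolist(),np.round(k["extrinsics"],4).tolist())
    for t in ["carton","rule_center","clear_bottle_center","amber_bottle_center","green_bottle_center","tray","tray_vial"]:
        print(t,[(np.round(d["bbox"]).tolist(),round(d["confidence"],2)) for d in bot.search_frame(c,t)][:4])
print(np.round(bot.calibration("wrist")["mtx"],1).tolist(),np.round(bot.calibration("wrist")["hand_eye"],4).tolist(), bot.read_tool_rot(), bot.read_clock(), bot.grip_depth)
E
```

```text
pics
top [[469.3, 0.0, 320.8], [0.0, 469.3, 236.1], [0.0, 0.0, 1.0]] [[0.0172, -0.9998, 0.0061, -0.0173], [-0.9941, -0.0177, -0.107, 0.6379], [0.1071, -0.0042, -0.9942, 1.0143], [0.0, 0.0, 0.0, 1.0]]
carton [([294.0, 192.0, 86.0, 48.0], 0.78)]
rule_center [([273.0, 260.0, 90.0, 46.0], 0.35)]
clear_bottle_center [([306.0, 234.0, 20.0, 17.0], 0.9)]
amber_bottle_center [([253.0, 174.0, 22.0, 22.0], 0.76)]
green_bottle_center [([391.0, 166.0, 18.0, 23.0], 0.94), ([389.0, 201.0, 22.0, 24.0], 0.62), ([340.0, 160.0, 24.0, 24.0], 0.57), ([390.0, 240.0, 22.0, 20.0], 0.54)]
tray [([119.0, 278.0, 64.0, 63.0], 0.74)]
tray_vial [([132.0, 315.0, 27.0, 20.0], 0.59), ([251.0, 171.0, 25.0, 25.0], 0.52)]
scene [[522.3, 0.0, 318.4], [0.0, 522.3, 241.4], [0.0, 0.0, 1.0]] [[-0.3756, 0.9268, -0.0032, 0.2343], [0.7786, 0.3137, -0.5435, -0.4572], [-0.5027, -0.2066, -0.8394, 1.4459], [0.0, 0.0, 0.0, 1.0]]
carton [([243.0, 231.0, 95.0, 74.0], 0.77)]
rule_center [([293.0, 195.0, 86.0, 58.0], 0.66), ([471.0, 218.0, 68.0, 66.0], 0.28)]
clear_bottle_center []
amber_bottle_center [([340.0, 301.0, 24.0, 36.0], 0.86)]
green_bottle_center [([236.0, 196.0, 16.0, 40.0], 0.98), ([211.0, 230.0, 26.0, 32.0], 0.96), ([240.0, 283.0, 23.0, 34.0], 0.87), ([197.0, 260.0, 26.0, 36.0], 0.56)]
tray [([470.0, 217.0, 69.0, 68.0], 0.76)]
tray_vial [([499.0, 216.0, 27.0, 34.0], 0.82), ([467.0, 220.0, 74.0, 68.0], 0.31)]
[[431.8, 0.0, 321.0], [0.0, 431.8, 234.6], [0.0, 0.0, 1.0]] [[1.0, -0.0001, -0.0003, -0.0005], [0.0002, -0.3139, 0.9494, -0.1432], [-0.0002, -0.9494, -0.3139, 0.0798], [0.0, 0.0, 0.0, 1.0]] [-0.57957465  0.57957476 -0.40508811  0.40508017] 0.8 0.0187
```

```bash
python3 - <<'E'
import cv2
a=cv2.imread("pics/top0.png")[140:360,100:440]; cv2.imwrite("pics/top0c.png",cv2.resize(a,None,fx=2.35,fy=2.35,interpolation=cv2.INTER_CUBIC))
a=cv2.imread("pics/scene0.png")[150:370,150:570]; cv2.imwrite("pics/scene0c.png",cv2.resize(a,None,fx=1.9,fy=1.9,interpolation=cv2.INTER_CUBIC))
E
```

```text
(no output)
```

View pics/top0c.png

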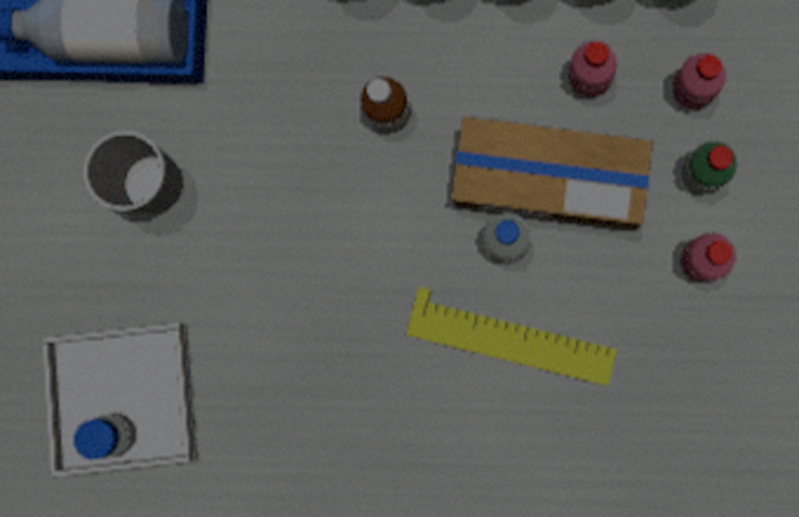

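View pics/scene0c.png

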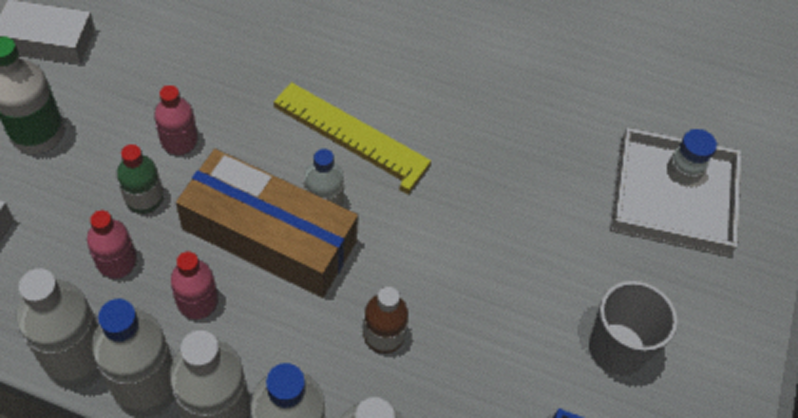

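```bash
cat > h.py <<'E'
from cell import bot
import cv2, numpy as np
from scipy.spatial.transform import Rotation as R
def quat(R_): q=R_.as_quat(); return [q[3],q[0],q[1],q[2]]
def down(yaw):  # tool y down, jaw axis x at world yaw
    x=np.array([np.cos(yaw),np.sin(yaw),0]); y=np.array([0,0,-1.]); return R.from_matrix(np.c_[x,y,np.cross(x,y)])
def toolpose():
    q=bot.read_tool_rot(); T=np.eye(4); T[:3,:3]=R.from_quat([q[1],q[2],q[3],q[0]]).as_matrix(); T[:3,3]=bot.read_position(); return T
def cam(name,T=None):
    k=bot.calibration(name); K=np.array(k["mtx"])
    E=np.array(k["extrinsics"]) if name!="wrist" else np.linalg.inv(T@np.array(k["hand_eye"]))
    return K,E
def plane(c,uv,z):
    K,E=c; uv=np.atleast_2d(uv).astype(float); d=np.c_[uv,np.ones(len(uv))]@np.linalg.inv(K).T@E[:3,:3]
    o=-E[:3,:3].T@E[:3,3]; return (o+d*((z-o[2])/d[:,2])[:,None])[:,:2]
def proj(c,X):
    K,E=c; p=(np.atleast_2d(X)@E[:3,:3].T+E[:3,3])@K.T; return p[:,:2]/p[:,2:]
def tri(c1,u1,c2,u2):
    P=cv2.triangulatePoints(c1[0]@c1[1][:3],c2[0]@c2[1][:3],np.array(u1,float).reshape(2,1),np.array(u2,float).reshape(2,1)); return (P[:3]/P[3]).ravel()
def mask(im,lo,hi):  # HSV
    h=cv2.cvtColor(im,cv2.COLOR_RGB2HSV); return cv2.inRange(h,lo,hi)
def big(m):
    c,_=cv2.findContours(m,cv2.RETR_EXTERNAL,cv2.CHAIN_APPROX_NONE); return max(c,key=cv2.contourArea).reshape(-1,2)
E
python3 - <<'E'
from h import *
c=cam("top"); s=cam("scene")
im=cv2.imread("pics/top0.png")[:,:,::-1].copy(); im2=cv2.imread("pics/scene0.png")[:,:,::-1].copy()
for p in [(330,208),(320,287),(140,305),(315,238)]: print(p,cv2.cvtColor(im,cv2.COLOR_RGB2HSV)[p[1],p[0]])
y=big(mask(im,(24,120,60),(35,255,255))); w=plane(c,y,.012); r=cv2.minAreaRect(w.astype(np.float32)*1000); print("rule rect mm",r)
r=cv2.boxPoints(r); print(r)
# carton top corners from top crop view
cc=np.array([(463,118),(651,139),(645,222),(453,203)])/2.35+[100,140]; print("carton",plane(c,cc,.06))
tc=np.array([(46,340),(184,325),(195,460),(54,474)])/2.35+[100,140]; print("tray",plane(c,tc,.025),plane(c,tc,.025).mean(0))
# cap triangulation
sc=lambda p:(np.array(p)/1.9+[150,150]); t=lambda p:(np.array(p)/2.35+[100,140])
print("clear cap",tri(c,t((507,232)),s,sc((323,157)))); print("vial cap",tri(c,t((95,438)),s,sc((698,145))))
print("amber cap",tri(c,t((378,91)),s,sc((388,296)))); print("green cap",tri(c,t((721,157)),s,sc((131,152))))
print("carton corner",tri(c,t((463,118)),s,sc((328,288))*1.0),tri(c,t((453,203)),s,sc((357,210))))
E
```

```text
(330, 208) [ 9 54 90]
(320, 287) [ 30 171 121]
(140, 305) [135   4 126]
(315, 238) [108 186 119]
rule rect mm ((533.5619506835938, -0.8288955688476562), (198.5308380126953, 45.82838439941406), 76.3418960571289)
[[ 487.8564   -91.87662]
 [ 532.38885 -102.69797]
 [ 579.26746   90.21883]
 [ 534.73505  101.04018]]
carton [[ 0.73591379  0.0479922 ]
 [ 0.71918419 -0.12834027]
 [ 0.64091581 -0.1231069 ]
 [ 0.65549048  0.05546503]]
tray [[0.52239724 0.43928397]
 [0.53877921 0.3096594 ]
 [0.41314871 0.29313683]
 [0.39811911 0.42399432]] [0.46811107 0.36651863]
clear cap [0.62611848 0.00467164 0.09109892]
vial cap [0.43466691 0.37612401 0.05714372]
amber cap [0.75319646 0.12429929 0.09061052]
green cap [ 0.69745947 -0.18729502  0.09247596]
carton corner [0.74060647 0.05309847 0.031068  ] [0.65560014 0.05555439 0.05904257]
```

```bash
python3 - <<'E'
from h import *
bot.move_pose([0.54,0.005,0.26],quat(down(1.489)))
T=toolpose(); im=bot.camera("wrist"); np.save("pics/T1.npy",T); cv2.imwrite("pics/w1.png",im[:,:,::-1])
print(np.round(T,3).tolist(),bot.read_clock(),np.round(bot.read_joint_positions(),2))
for t in ["clear_bottle_center","carton","rule_center"]: print(t,[(np.round(d["bbox"]).tolist(),round(d["confidence"],2)) for d in bot.search_frame("wrist",t)][:3])
E
```

```text
[[0.083, -0.0, -0.997, 0.54], [0.997, -0.0, 0.083, 0.004], [-0.0, -1.0, 0.0, 0.26], [0.0, 0.0, 0.0, 1.0]] 3.1 [-0.13  0.29 -0.17  1.11 -0.   -0.05]
clear_bottle_center [([307.0, 249.0, 49.0, 75.0], 0.74)]
carton [([192.0, 291.0, 197.0, 106.0], 0.88)]
rule_center [([204.0, 134.0, 221.0, 88.0], 0.73)]
```

View pics/w1.png

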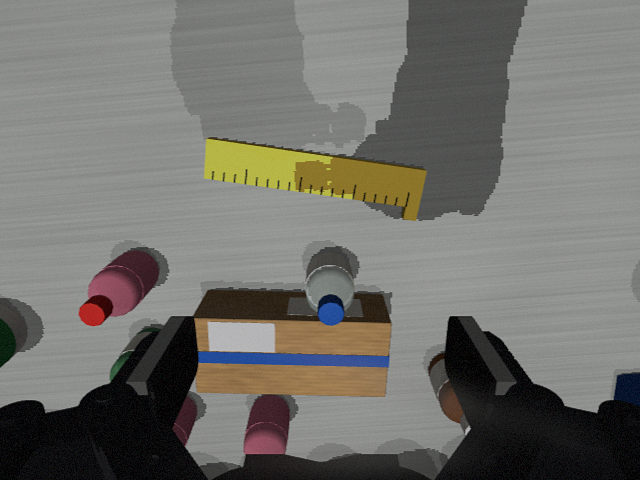

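```bash
cat >> h.py <<'E'
def rule_fit(im,c):
    """fit the blade outline (top face, z=12 mm) -> center xy, yaw of own x"""
    m=mask(im,(22,110,40),(36,255,255)); k=np.ones((3,3),np.uint8); m=cv2.morphologyEx(cv2.morphologyEx(m,cv2.MORPH_CLOSE,np.ones((9,9),np.uint8)),cv2.MORPH_OPEN,k)
    cnt,_=cv2.findContours(m,cv2.RETR_EXTERNAL,cv2.CHAIN_APPROX_NONE); cnt=[q.reshape(-1,2) for q in cnt if cv2.contourArea(q)>600]
    w=np.vstack([plane(c,q,.012) for q in cnt]) if cnt else None
    L=np.array([[-18,-100],[-18,100],[30,100],[30,88],[18,88],[18,-100]])/1000.; A=L; B=np.roll(L,-1,0)
    from scipy.optimize import least_squares
    def res(p):
        cs,sn=np.cos(p[2]),np.sin(p[2]); q=(w-p[:2])@np.array([[cs,-sn],[sn,cs]])
        d=[]
        for a,b in zip(A,B):
            t=np.clip((q-a)@(b-a)/((b-a)@(b-a)),0,1); d.append(np.linalg.norm(q-a-t[:,None]*(b-a),axis=1))
        return np.min(d,0)*1000
    r=cv2.minAreaRect((w*1000).astype(np.float32)); best=None
    v=cv2.boxPoints(r); e=v[1]-v[0] if np.linalg.norm(v[1]-v[0])>np.linalg.norm(v[2]-v[1]) else v[2]-v[1]
    e=e*np.sign(e[1]); yaw=np.arctan2(-e[0],e[1])
    s=least_squares(res,[r[0][0]/1000,r[0][1]/1000,yaw],loss="soft_l1",x_scale=[.01,.01,.1]); return s.x,np.median(res(s.x))
def inframe(p,F):  # world xy -> frame F=(x,y,yaw)
    c,s=np.cos(F[2]),np.sin(F[2]); return (np.atleast_2d(p)-F[:2])@np.array([[c,-s],[s,c]])
def outframe(q,F):
    c,s=np.cos(F[2]),np.sin(F[2]); return np.atleast_2d(q)@np.array([[c,s],[-s,c]])+F[:2]
E
python3 - <<'E'
from h import *
T=np.load("pics/T1.npy"); c=cam("wrist",T); im=cv2.imread("pics/w1.png")[:,:,::-1].copy(); t=cam("top"); ti=cv2.imread("pics/top0.png")[:,:,::-1].copy()
print("rule wrist",rule_fit(im,c)); print("rule top",rule_fit(ti,t))
top=plane(c,[(391,321),(197,318),(196,391),(387,396)],.06); print("top corners",top, np.linalg.norm(np.roll(top,-1,0)-top,axis=1))
print("base front",plane(c,[(210,290),(388,293)],0))
bb=mask(im,(100,120,40),(130,255,255)); bb[:,:300]=0; bb[:,360:]=0; bb[335:]=0; p=big(bb).mean(0); 
tb=mask(ti,(100,120,40),(130,255,255)); tb[:232]=0; tb[252:]=0; tb[:,:300]=0; tb[:,330:]=0; p2=big(tb).mean(0); print(p,p2,"cap",tri(t,p2,c,p),plane(c,p,.095),plane(t,p2,.095))
E
```

```text
rule wrist (array([ 0.52797006, -0.00054245, -0.22715542]), np.float64(0.34097219010241486))
rule top (array([ 0.5465452 , -0.18857457,  0.28885564]), np.float64(178.78064628871755))
top corners [[ 0.65768083  0.05736094]
 [ 0.64030274 -0.11508428]
 [ 0.71715874 -0.12943412]
 [ 0.73784462  0.05090527]] [0.17331865 0.07818417 0.1815219  0.08042332]
base front [[ 0.64111954 -0.11834145]
 [ 0.65965589  0.06341424]]
[330.84444444 309.13333333] [315.46153846 238.07692308] cap [0.62811774 0.00520801 0.08509428] [[0.62286213 0.00532337]] [[0.62710031 0.00520315]]
```

```bash
python3 - <<'E'
from h import *
q=quat(down(1.48)); x,y=.626,.0052
bot.move_pose([x,y,.13],q)
print(bot.move_linear([x,y,.029],.12,until_force=6), bot.read_position())
bot.set_gripper(0.0,30); print("w",bot.read_gripper_width(),bot.read_ft_force())
bot.move_linear([x,y,.20],.15)
print(bot.read_gripper_width(),bot.read_clock())
bot.move_pose([.44,.29,.24],quat(down(1.697)))
T=toolpose(); im=bot.camera("wrist"); np.save("pics/T2.npy",T); cv2.imwrite("pics/w2.png",im[:,:,::-1])
print(np.round(T[:3,3],4),bot.read_gripper_width(),bot.read_clock())
E
```

```text
False [0.62680777 0.00509741 0.03004244]
w 0.5037127410566087 [-1.81398791 -0.82657087  3.92623132]
0.5029034370408094 6.6667
[0.4408 0.2894 0.2398] 0.5030527376704779 8.0083
```

View pics/w2.png

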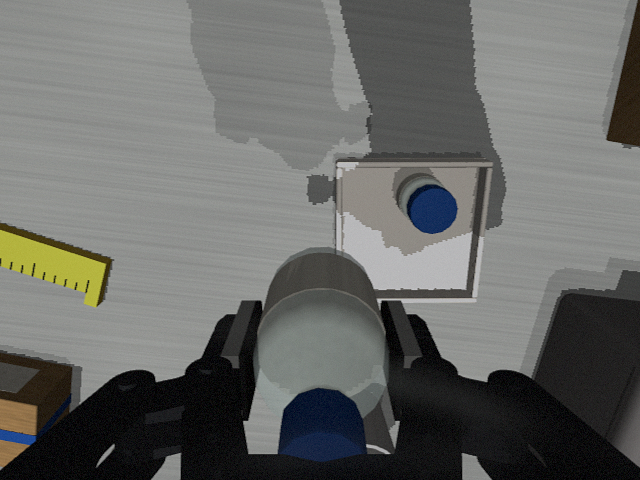

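```bash
python3 - <<'E'
from h import *
c=cam("wrist",np.load("pics/T2.npy"))
p=plane(c,[(336,159),(492,160),(476,301)],.025); print(p,np.linalg.norm(p[1]-p[0]),np.linalg.norm(p[2]-p[1]),(p[0]+p[2])/2)
print("vial",plane(c,[(432,209)],.06)); e=p[2]-p[1]; print(np.arctan2(e[1],e[0]))
t=np.array([[.435,.376]]); print(proj(c,[.4998,.3705,.005]))
E
```

```text
[[0.41032811 0.29840507]
 [0.39509946 0.42626715]
 [0.52290408 0.44352259]] 0.12876577113623286 0.1289642200265495 [0.46661609 0.37096383]
vial [[0.43429185 0.37530791]]
0.13420265801455436
[[398.47275388 260.48248205]]
```

```bash
python3 - <<'E'
from h import *
q=quat(down(1.70)); x,y=.500,.373
bot.move_pose([x,y,.11],q)
bot.move_linear([x,y,.045],.12)
print(bot.move_linear([x,y,.0335],.03,until_force=4), bot.read_position(),bot.read_ft_force())
bot.set_gripper(.75); bot.move_linear([x,y,.16],.15)
bot.move_pose([.47,.05,.27],quat(down(1.45)))
print(bot.read_clock())
T=toolpose(); im=bot.camera("wrist"); np.save("pics/T3.npy",T); cv2.imwrite("pics/w3.png",im[:,:,::-1])
c=cam("wrist",T); print("rule",rule_fit(im,c))
s=bot.camera("scene"); cv2.imwrite("pics/s3.png",s[:,:,::-1])
a=cv2.resize(s[180:320,420:600],None,fx=2.22,fy=2.22); b=cv2.resize(im,(400,300)); a=a[:300]; b=np.vstack([b,np.zeros((a.shape[0]-300,400,3),np.uint8)]) if a.shape[0]>300 else b
cv2.imwrite("pics/m3.png",np.hstack([a[:,:399],b])[:,:,::-1])
E
```

```text
True [0.50046487 0.37313461 0.03460558] [-0.21050208 -0.75484887  5.53520802]
12.425
rule (array([ 5.26851026e-01, -4.12010422e-04, -2.26611406e-01]), np.float64(1.1884474000220178))
```

View pics/m3.png

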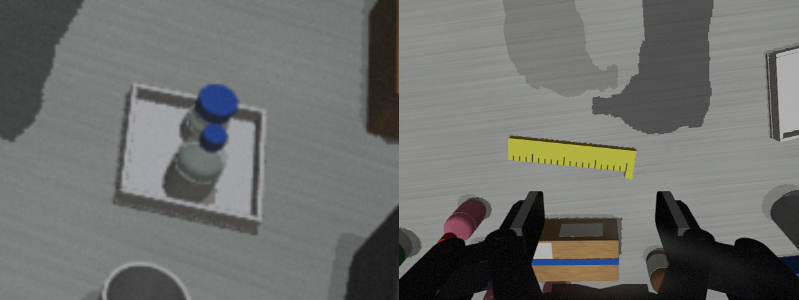

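View pics/w3.png

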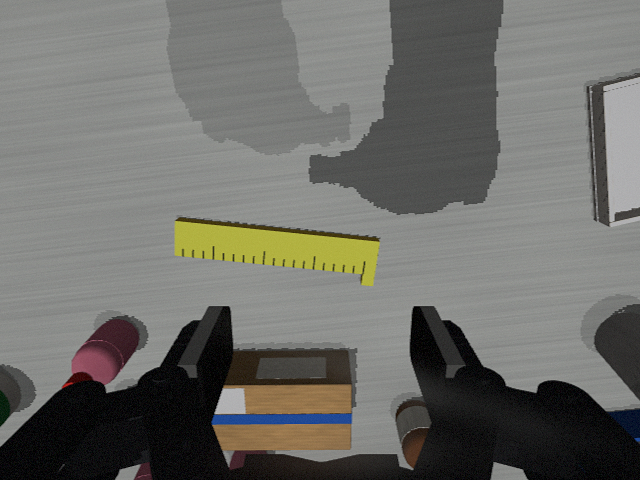

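```bash
python3 - <<'E'
from h import *
bot.move_pose([.61,-.03,.30],quat(down(1.48)))
T=toolpose(); im=bot.camera("wrist"); np.save("pics/T4.npy",T); cv2.imwrite("pics/w4.png",im[:,:,::-1])
F=[bot.read_ft_force() for _ in range(5)]; print(np.round(F,2).tolist(),bot.read_clock())
print("rule",rule_fit(im,cam("wrist",T)))
cv2.imwrite("pics/w4c.png",cv2.resize(im[150:400,150:470],None,fx=2.4,fy=2.4,interpolation=cv2.INTER_CUBIC)[:,:,::-1])
E
```

```text
[[-0.27, -0.12, 0.03], [-0.27, -0.12, 0.03], [-0.27, -0.12, 0.03], [-0.27, -0.12, 0.03], [-0.27, -0.12, 0.03]] 13.275
rule (array([ 0.52857786, -0.00064025, -0.22797566]), np.float64(0.42768909063291977))
```

View pics/w4c.png

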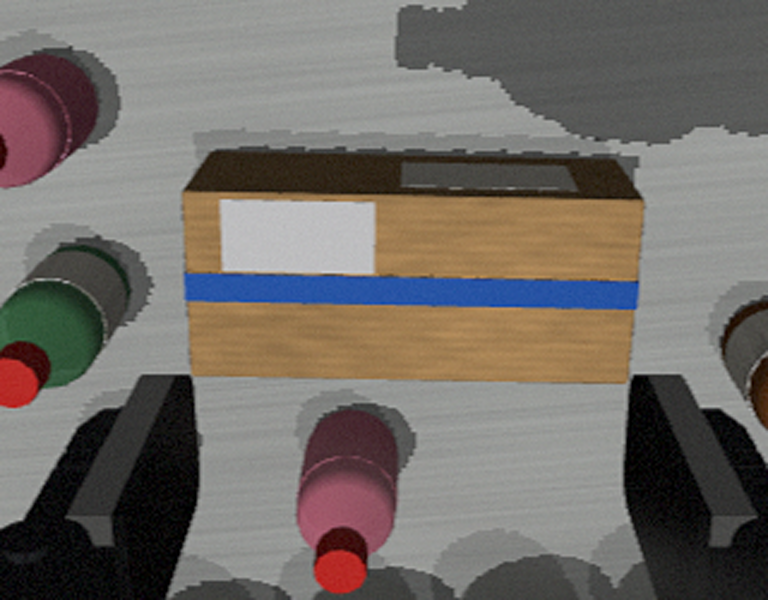

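```bash
cat > fitc.py <<'E'
from h import *
from scipy.optimize import least_squares
c=cam("wrist",np.load("pics/T4.npy"))
uv=np.array([(642,198),(183,190),(191,376),(628,383),(627,155),(209,150)])/2.4+[150,150]
L=np.array([[-40,90,60],[-40,-90,60],[40,-90,60],[40,90,60],[-40,90,0],[-40,-90,0]])/1000.
def X(p): return np.c_[outframe(L[:,:2],p[:3]),L[:,2]]
s=least_squares(lambda p:(proj(c,X(p))-uv).ravel(),[.69,-.035,-.09]); C=s.x
if __name__=="__main__":
    print("carton",C,"res px",np.round(s.fun.reshape(-1,2),1).tolist())
    s5=least_squares(lambda p:(proj(c,X(p)+[0,0,p[3]])-uv).ravel(),[.69,-.035,-.09,0]); print("free z",s5.x)
    r=np.array([.5286,-.0006,-.228]); print("rule in carton",inframe(r[:2],C)*1000,r[2]-C[2],"hook",inframe(outframe([[.024,.088]],r),C)*1000)
    from scipy.spatial.transform import Rotation
    print("target",outframe([[-.058,.002]],C),"pre",outframe([[-.088,.010]],C),"amber",inframe([.755,.124],C),"green",inframe([.697,-.187],C))
E
python3 fitc.py
```

```text
carton [ 0.68900432 -0.03506032 -0.1087576 ] res px [[2.2, -0.1], [-0.4, -0.2], [0.3, -0.1], [0.8, 0.0], [-3.8, 0.6], [0.6, -0.3]]
free z [ 6.88920034e-01 -3.50533411e-02 -1.08759412e-01  2.42323262e-04]
rule in carton [[-163.19704338   16.84589953]] -0.1192423967755082 hook [[-128.89898471  101.36597508]]
target [[ 0.63156409 -0.02677662]] pre [[ 0.60260968 -0.01556759]] amber [[0.04834082 0.16528394]] green [[ 0.02444048 -0.1501741 ]]
```

```bash
cat >> h.py <<'E'
CART=np.array([.68900,-.03506,-.10876])
def at(q,z,F=CART): return list(outframe([q],F)[0])+[z]
def look(name,pos,yaw):
    bot.move_pose(pos,quat(down(yaw))); T=toolpose(); im=bot.camera("wrist"); np.save(f"pics/T{name}.npy",T); cv2.imwrite(f"pics/w{name}.png",im[:,:,::-1])
    p,r=rule_fit(im,cam("wrist",T)); print("rule",np.round(p,4),round(r,2),"in carton mm",np.round(inframe(p[:2],CART)*1000,1),"dyaw",round(p[2]-CART[2],4),"t",bot.read_clock()); return p,im
E
python3 - <<'E'
from h import *
r=np.array([.5286,-.0006,-.228]); y0=.0168
q0=quat(down(np.pi/2+r[2])); q1=quat(down(np.pi/2+CART[2]))
bot.set_gripper(.6)
bot.move_pose(at([-.050,0],.05,r),q0)
print(bot.move_linear(at([-.050,0],-.012,r),.03,until_force=4),bot.read_position(),bot.read_ft_force())
z=bot.read_position()[2]+.003
bot.move_linear(at([-.050,0],z,r),.03); print("z",z,bot.read_position(),np.round(bot.read_ft_force(),2))
bot.move_linear(at([-.029,0],z,r),.05); print(np.round(bot.read_ft_force(),2))
bot.move_linear(at([-.163-.029+.03,y0],z),.06,rotation=q1); print(np.round(bot.read_ft_force(),2))
bot.move_linear(at([-.098,y0],z),.06); print(np.round(bot.read_ft_force(),2),bot.read_position())
bot.move_linear(at([-.11,y0],z),.08)
bot.move_linear(at([-.11,y0],.12),.15)
look("5",[.55,0,.28],1.46)
E
```

```text
True [ 0.47980409  0.01071165 -0.00323986] [-0.44765709  0.09021486  6.97790824]
z -0.0002398552813426295 [ 4.80103247e-01  1.06742735e-02 -1.36136262e-04] [ 1.07  0.17 -0.54]
[-0.17  0.18  0.47]
[-0.1  -0.01 -0.1 ]
[ 1.02 -0.14  0.13] [ 5.93485851e-01 -7.69659094e-03 -1.55075418e-04]
rule [ 0.6208 -0.0114 -0.1031] 2.01 in carton mm [[-70.3  16.1]] dyaw 0.0057 t 20.9333
```

View pics/w5.png

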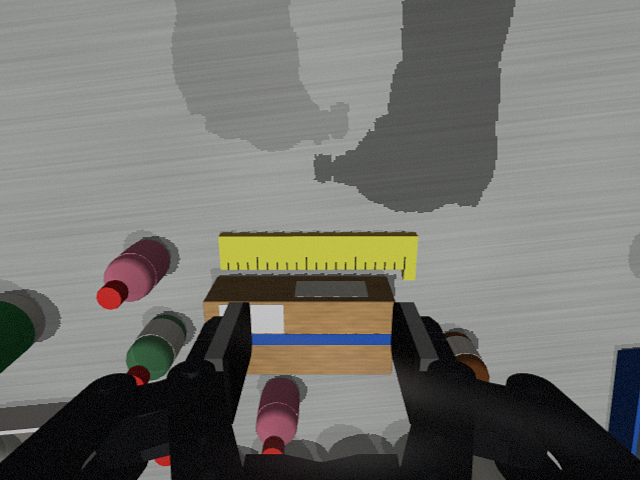

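```bash
python3 - <<'E'
from h import *
q1=quat(down(np.pi/2+CART[2])); y0=.016; z=.004
bot.set_gripper(0)
bot.move_pose(at([-.112,y0],.05),q1); bot.move_linear(at([-.112,y0],z),.1,until_force=5)
bot.move_linear(at([-.094,y0],z),.04); f0=bot.read_ft_force()
h=bot.move_linear(at([-.080,y0],z),.006,until_force=2.2)
p=bot.read_position(); f=bot.read_ft_force(); print(h,"tcp in carton",inframe(p[:2],CART)*1000,p[2],np.round(f0,2),np.round(f,2))
bot.move_linear(at([-.112,y0],z),.08); bot.move_linear(at([-.112,y0],.12),.2)
look("6",[.55,0,.28],1.46)
E
```

```text
True tcp in carton [[-93.03892723  16.02531352]] 0.0034792916130062593 [ 0.76  0.85 -0.42] [-0.01 -0.66  0.74]
rule [ 0.6257 -0.012  -0.1001] 2.3 in carton mm [[-65.4  16.1]] dyaw 0.0086 t 26.225
```

View pics/w6.png

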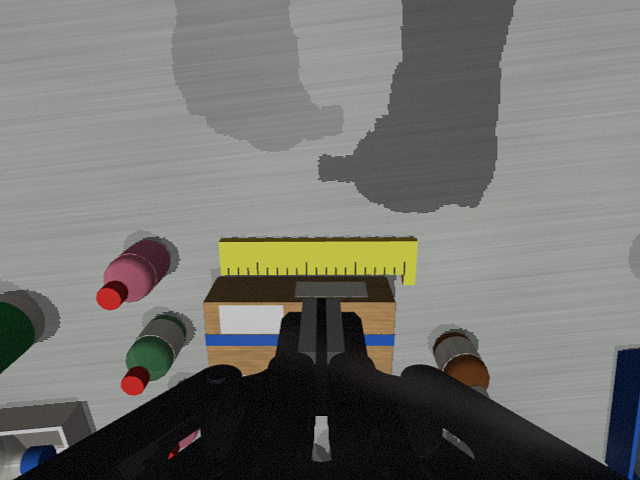

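```bash
cat >> h.py <<'E'
def stepush(a,b,z,n,lim,d=0.1):
    """creep from a to b (carton frame) in n steps, stop when the static force along the push has risen by lim"""
    a,b=np.array(a),np.array(b); u=(b-a)/np.linalg.norm(b-a); w=outframe([u],[0,0,CART[2]])[0]
    bot.wait(.2); f0=None; log=[]
    for i in range(n+1):
        if i: bot.move_linear(at(a+(b-a)*i/n,z),.01)
        bot.wait(d); f=-np.dot(np.array(bot.read_ft_force())[:2],w)
        if f0 is None: f0=f
        log.append(round(float(f-f0),2))
        if f-f0>lim: break
    p=bot.read_position(); print("force",log,"tcp mm",np.round(inframe(p[:2],CART)*1000,1),"t",bot.read_clock()); return f-f0>lim
E
python3 - <<'E'
from h import *
q1=quat(down(np.pi/2+CART[2])); y0=.016; z=.004
bot.move_pose(at([-.112,y0],.05),q1); bot.move_linear(at([-.112,y0],z),.1)
bot.move_linear(at([-.096,y0],z),.04)
stepush([-.096,y0],[-.082,y0],z,20,1.8)
bot.move_linear(at([-.112,y0],z),.08); bot.move_linear(at([-.112,y0],.12),.2)
look("7",[.55,0,.28],1.46)
E
```

```text
force [0.0, -0.07, 0.61, 0.09, 0.26, 0.5, 2.7] tcp mm [[-92.2  16. ]] t 30.7083
rule [ 0.6256 -0.012  -0.0948] 1.64 in carton mm [[-65.6  16. ]] dyaw 0.014 t 32.5833
```

```bash
python3 - <<'E'
from h import *
p,im=look("8",[.62,-.02,.17],1.46)
cv2.imwrite("pics/w8c.png",cv2.resize(im[110:370,120:530],None,fx=1.9,fy=1.9,interpolation=cv2.INTER_CUBIC)[:,:,::-1])
E
```

```text
rule [ 0.626  -0.0117 -0.105 ] 0.99 in carton mm [[-65.2  16.4]] dyaw 0.0038 t 33.225
```

View pics/w8c.png

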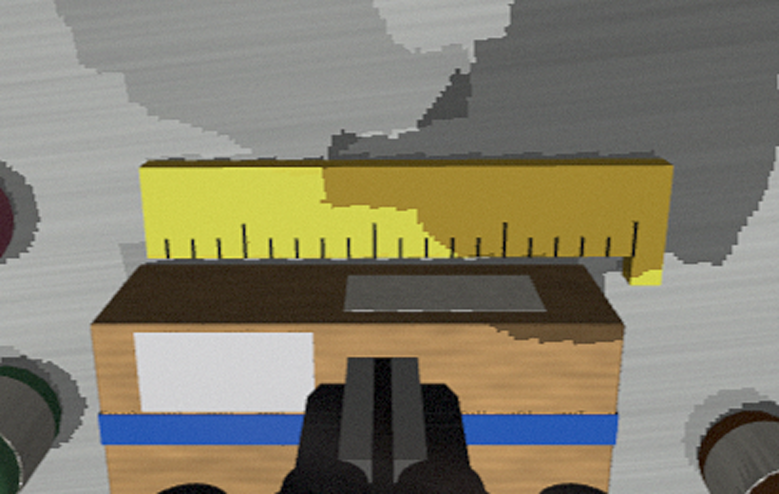

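```bash
sed -i 's/bot.wait(d); f=-np.dot(np.array(bot.read_ft_force())\[:2\],w)/f=np.mean([(bot.wait(d\/3),-np.dot(np.array(bot.read_ft_force())[:2],w))[1] for _ in range(3)])/' h.py
python3 - <<'E'
from h import *
q1=quat(down(np.pi/2+CART[2])); y0=.016; z=.004
bot.move_pose(at([-.112,y0],.05),q1); bot.move_linear(at([-.112,y0],z),.1)
bot.move_linear(at([-.0945,y0],z),.06); bot.wait(.3); print(np.round(bot.read_ft_force(),2))
bot.move_linear(at([-.0885,y0],z),.03)
bot.wait(.2); print("at -88.5",np.round(bot.read_ft_force(),2))
stepush([-.0885,y0],[-.0825,y0],z,12,2.6,.18)
bot.move_linear(at([-.112,y0],z),.08); bot.move_linear(at([-.112,y0],.10),.2)
p,im=look("9",[.62,-.02,.17],1.46)
E
```

```text
[-0.15  0.31  0.8 ]
at -88.5 [-1.27  0.41 -0.17]
force [0.0, 0.16, -0.09, 1.42, 0.77, 1.48, 2.18, 4.42] tcp mm [[-85.5  16.1]] t 39.05
rule [ 0.6324 -0.0126 -0.1087] 1.27 in carton mm [[-58.7  16.2]] dyaw 0.0 t 40.6417
```

```bash
python3 - <<'E'
from h import *
a=cv2.cvtColor(cv2.imread("pics/w8.png"),cv2.COLOR_BGR2GRAY).astype(np.float32); b=cv2.cvtColor(cv2.imread("pics/w9.png"),cv2.COLOR_BGR2GRAY).astype(np.float32)
sl=np.s_[282:345,170:275]; print("carton shift px",cv2.phaseCorrelate(a[sl],b[sl]),"floor",cv2.phaseCorrelate(a[150:200,120:190],b[150:200,120:190])[0], np.abs(np.load("pics/T8.npy")-np.load("pics/T9.npy")).max())
q1=quat(down(np.pi/2+CART[2])); x=-.040; z=.004
bot.move_pose(at([x,.139],.10),q1); bot.move_linear(at([x,.139],z),.12,until_force=8)
bot.wait(.2); print(np.round(bot.read_ft_force(),2),inframe(bot.read_position()[:2],CART)*1000)
bot.move_linear(at([x,.1215],z),.04)
stepush([x,.1215],[x,.1105],z,16,2.2,.18)
bot.move_linear(at([x,.132],z),.08); bot.move_linear(at([x,.132],.11),.2)
p,im=look("10",[.62,-.02,.17],1.46)
cv2.imwrite("pics/w10c.png",cv2.resize(im[110:370,120:530],None,fx=1.9,fy=1.9,interpolation=cv2.INTER_CUBIC)[:,:,::-1])
E
```

```text
carton shift px ((0.1611653514335174, -1.0166088270232265), 0.779650837458946) floor (0.26857306665259273, -0.6346912842879853) 0.002217457130064049
[-0.24  0.02  0.62] [[-39.26369089 139.14761517]]
force [0.0, 1.56, 2.37] tcp mm [[-40.1 121.6]] t 44.2583
rule [ 0.631  -0.0188 -0.1147] 1.3 in carton mm [[-59.4   9.8]] dyaw -0.0059 t 45.9167
```

View pics/w10c.png

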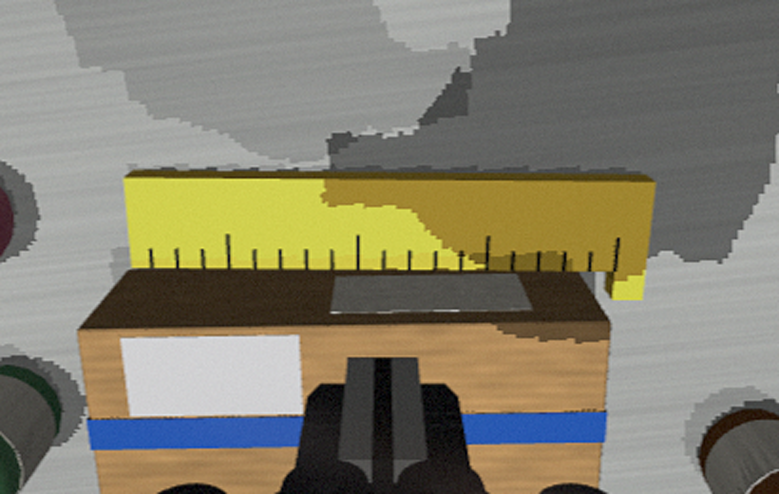

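```bash
cat >> h.py <<'E'
def rect(name,z,x0,x1,y0,y1,mm=.5):
    """world patch at height z, rows=x, cols=y, mm per px"""
    im=cv2.imread(f"pics/w{name}.png",0); c=cam("wrist",np.load(f"pics/T{name}.npy")); xs=np.arange(x0,x1,mm/1000); ys=np.arange(y0,y1,mm/1000)
    X,Y=np.meshgrid(xs,ys,indexing="ij"); p=proj(c,np.c_[X.ravel(),Y.ravel(),np.full(X.size,z)]).reshape(X.shape+(2,)).astype(np.float32)
    return cv2.remap(im,p,None,cv2.INTER_LINEAR).astype(np.float32)
def ecc(a,b,z,x0,x1,y0,y1,mm=.5):
    A,B=rect(a,z,x0,x1,y0,y1,mm),rect(b,z,x0,x1,y0,y1,mm); W=np.eye(2,3,dtype=np.float32)
    cc,W=cv2.findTransformECC(A,B,W,cv2.MOTION_EUCLIDEAN,(3,200,1e-6),None,5)
    m=np.array([A.shape[1]/2,A.shape[0]/2,1]); d=W@m-m[:2]; return round(cc,3),"dx,dy mm",np.round(d[::-1]*mm,2),"rot(x->y)",round(float(-W[1,0]),4)
E
python3 - <<'E'
from h import *
c=cam("wrist",np.load("pics/T8.npy"))
for a,b in (("4","8"),("8","9"),("8","10")):
    try: print(a,b,"label",ecc(a,b,.06,.636,.675,-.125,-.045))
    except Exception as e: print(e)
for n in (8,9,10):
    c=cam("wrist",np.load(f"pics/T{n}.npy")); print(n,"amber/green in px",proj(c,[[.755,.124,.0],[.697,-.187,.0]]).round().tolist())
c=cam("wrist",np.load("pics/T10.npy"))
uv=np.array([(609,322),(79,328),(131,270)])/1.9+[120,110]; print(inframe(plane(c,uv[:2],.06),CART)*1000,inframe(plane(c,uv[2:],0),CART)*1000)
c=cam("wrist",np.load("pics/T8.npy"))
uv=np.array([(623,325),(92,323),(147,264)])/1.9+[120,110]; print(inframe(plane(c,uv[:2],.06),CART)*1000,inframe(plane(c,uv[2:],0),CART)*1000)
E
```

```text
4 8 label (0.984, 'dx,dy mm', array([-0.02, -0.39]), 'rot(x->y)', 0.0089)
8 9 label (0.993, 'dx,dy mm', array([0.13, 0.23]), 'rot(x->y)', -0.0046)
8 10 label (0.989, 'dx,dy mm', array([ 1.49, -4.6 ]), 'rot(x->y)', 0.0141)
8 amber/green in px [[511.0, 347.0], [127.0, 323.0]]
9 amber/green in px [[511.0, 346.0], [127.0, 321.0]]
10 amber/green in px [[511.0, 346.0], [128.0, 322.0]]
[[-39.10148344  83.3996822 ]
 [-37.49125577 -94.11485195]] [[-35.96047181 -94.26332345]]
[[-38.59443722  88.46733932]
 [-39.72074196 -89.3773505 ]] [[-39.05164608 -87.37395634]]
```

```bash
python3 - <<'E'
from h import *
q=quat(down(CART[2])); x=-.020; z=.030
print(bot.read_clock(),bot.solve_ik(at([x,-.112],.12),q))
bot.move_pose(at([x,-.112],.125),q); bot.move_linear(at([x,-.112],z),.15,until_force=8)
bot.wait(.1); p=bot.read_position(); print(inframe(p[:2],CART)*1000,p[2],np.round(bot.read_ft_force(),2))
bot.move_linear(at([x,-.0995],z),.03); p=bot.read_position(); print(inframe(p[:2],CART)*1000,np.round(bot.read_ft_force(),2))
bot.move_linear(at([x,-.111],z),.08); bot.move_linear(at([x,-.111],.125),.2)
look("11",[.62,-.02,.17],1.46)
try: print(ecc("8","11",.06,.636,.675,-.125,-.045))
except Exception as e: print(e)
E
```

```text
45.9167 [-0.32575337  0.63377486  0.01147177  0.94849324  0.          1.35380296]
[[ -18.77301972 -112.20443212]] 0.03157477412783602 [0.54 1.27 0.03]
[[ -19.61844972 -100.81195806]] [-2.03 -5.43  3.07]
rule [ 0.6312 -0.0191 -0.1166] 1.58 in carton mm [[-59.2   9.6]] dyaw -0.0078 t 50.85
(0.991, 'dx,dy mm', array([2.19, 0.39]), 'rot(x->y)', 0.0101)
```

```bash
python3 - <<'E'
import re
c=outs=None
from h import *
s=open("h.py").read(); n=outframe([[.0017,.0005]],CART)[0]
open("h.py","w").write(s.replace("CART=np.array([.68900,-.03506,-.10876])",f"CART=np.array([{n[0]:.5f},{n[1]:.5f},-.0988])"))
E
python3 - <<'E'
from h import *
print(CART)
q1=quat(down(np.pi/2+CART[2])); z=.004; y0=.009
bot.move_pose(at([-.100,y0],.05),q1); bot.move_linear(at([-.100,y0],z),.12)
bot.wait(.15); bot.move_linear(at([-.0875,y0],z),.05)
stepush([-.0875,y0],[-.083,y0],z,9,2.4,.15)
bot.move_linear(at([-.100,y0],z),.1); bot.move_linear(at([-.100,y0],.09),.25)
q=quat(down(CART[2])); x=-.040
bot.move_pose(at([x,.130],.09),q); bot.move_linear(at([x,.130],z),.15,until_force=8)
bot.move_linear(at([x,.1150],z),.05)
stepush([x,.1150],[x,.1100],z,10,2.0,.15)
bot.move_linear(at([x,.125],z),.1); bot.move_linear(at([x,.125],.11),.25)
p,im=look("12",[.62,-.02,.17],1.46)
cv2.imwrite("pics/w12c.png",cv2.resize(im[110:370,120:530],None,fx=1.9,fy=1.9,interpolation=cv2.INTER_CUBIC)[:,:,::-1])
print(ecc("8","12",.06,.636,.675,-.125,-.045))
E
```

```text
[ 0.69074 -0.03475 -0.0988 ]
force [0.0, 0.39, -0.38, 0.1, -0.05, 1.1, 3.49] tcp mm [[-85.   9.]] t 55.2417
force [0.0, -0.02, -0.04, 1.05, 2.04] tcp mm [[-40.  113.2]] t 60.7167
rule [ 0.6325 -0.0263 -0.1187] 1.39 in carton mm [[-58.8   2.7]] dyaw -0.0199 t 63.1417
(0.992, 'dx,dy mm', array([2.18, 0.5 ]), 'rot(x->y)', 0.0067)
```

View pics/w12c.png

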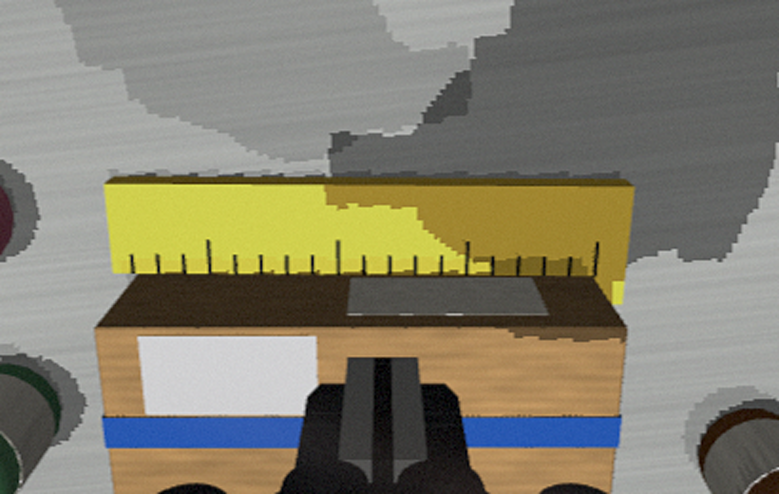

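```bash
python3 - <<'E'
from h import *
for n,C,Rb in (("12",[(97,327),(626,328)],[(107,183),(632,186)]),("8",[(92,323),(623,325)],[(141,166),(672,166)])):
    c=cam("wrist",np.load(f"pics/T{n}.npy")); f=lambda u,z:plane(c,np.array(u)/1.9+[120,110],z)
    a,b=f(C,.06),f(Rb,.012); yw=lambda p:np.arctan2(-(p[1]-p[0])[0],(p[1]-p[0])[1]); print(n,"yaw carton",yw(a),"rule",yw(b))
    F=np.r_[a[1],yw(a)]; q=inframe(b,F)*1000; print("rule back edge rel. carton front-left top corner (x want -36; y of hook end want +10):",q.round(1))
# edge detection of top-front carton edge & rule back edge along rows, subpixel
im=cv2.imread("pics/w12.png"); c=cam("wrist",np.load("pics/T12.npy")); h=cv2.cvtColor(im,cv2.COLOR_BGR2HSV)
g=cv2.GaussianBlur(cv2.cvtColor(im,cv2.COLOR_BGR2GRAY),(3,3),0).astype(float)
cols=np.arange(180,440,5)
def line(r0,r1,ch,sgn=1):
    d=np.diff(ch,axis=0)*sgn; return np.array([(u,r0+np.argmax(d[r0:r1,u])+.5) for u in cols],float)
def fitl(p,z):
    w=plane(c,p,z); k=np.polyfit(w[:,1],w[:,0],1)
    for _ in range(4):
        e=abs(w[:,0]-np.polyval(k,w[:,1])); w2=w[e<=max(np.median(e)*2.5,3e-4)]; k=np.polyfit(w2[:,1],w2[:,0],1)
    return k
kc=fitl(line(274,292,g),.06); S=h[:,:,1].astype(float); kr=fitl(line(196,214,g),.012)
kb=fitl(line(246,262,g,-1),.012); yy=np.array([-.11,.04])
print("carton front x",np.polyval(kc,yy),"rule back +36",np.polyval(kr,yy)+.036,"rule meas. edge(visible)",np.polyval(kb,yy),"slopes",kc[0],kr[0],kb[0])
E
```

```text
12 yaw carton -0.1132124786210273 rule -0.11710948949955284
rule back edge rel. carton front-left top corner (x want -36; y of hook end want +10): [[ -37.5 -185.7]
 [ -36.8   12.4]]
8 yaw carton -0.11509129687657013 rule -0.111045392619497
rule back edge rel. carton front-left top corner (x want -36; y of hook end want +10): [[ -42.7 -171.2]
 [ -43.5   27.7]]
carton front x [0.64454692 0.66158142] rule back +36 [0.64147251 0.65912027] rule meas. edge(visible) [0.64126901 0.65883806] slopes 0.11356336363622259 0.11765174942969282 0.11712700822454039
```

```bash
python3 - <<'E'
from h import *
z=.004; q=quat(down(CART[2]-.006)); x=-.047
w=outframe([[0,-1]],[0,0,CART[2]])[0]
fr=lambda:-np.dot(np.array(bot.read_ft_force())[:2],w)
bot.move_pose(at([x,.122],.09),q); bot.move_linear(at([x,.122],z),.2,until_force=8)
bot.move_linear(at([x,.1150],z),.05); bot.wait(.12); f0=fr(); log=[]
print("t",bot.read_clock())
for y in np.arange(.1136,.1105,-.0005):
    bot.move_linear(at([x,y],z),.012); v=[]
    for _ in range(2): bot.wait(.05); v.append(fr()-f0)
    log.append((round(y*1000,1),round(float(np.mean(v)),2)))
    if np.mean(v)>2.8 or bot.read_clock()>68: break
p=bot.read_position(); print(log,inframe(p[:2],CART)*1000)
bot.move_linear(at([x,.124],z),.08); print(bot.read_clock())
if bot.read_clock()<69.3: bot.move_linear(at([x,.124],.05),.15)
print(bot.read_clock(),np.round(bot.read_ft_force(),2))
E
```

```text
t 65.6167
[(np.float64(113.6), -0.54), (np.float64(113.1), 1.07), (np.float64(112.6), 3.45)] [[-47.06449427 113.24789823]]
66.975
67.4333 [-0.31  0.44 -0.84]
```

```bash
python3 - <<'E'
from h import *
s=bot.camera("scene"); bot.close_job()
cv2.imwrite("pics/end.png",cv2.resize(s[150:370,150:570],None,fx=1.9,fy=1.9,interpolation=cv2.INTER_CUBIC)[:,:,::-1])
E
```

```text
the job is handed in; nothing more can be done
```

I handed the job in at about 67.5 s: the clear bottle is in the tray and the rule is against the carton. My last checks leave about 1 to 3 mm of doubt about the fit, and the carton was moved along the way.

- **Bottle:** The clear bottle stands upright in the free half of the white tray, beside the vial. The scene picture taken right after placing it shows this.
- **Rule:** I only ever pushed it along the counter and never gripped or lifted it. The last push toward the carton's face stopped at about 3.5 N. Pushing the hook stopped twice at the same spot, at 2.0 N and then 3.5 N, so I take it to be bearing on the carton's end.
- **Fit:** The last close picture, taken before the final hook push, showed no gap. Edge fits from it still gave about 1 to 3 mm at the front face, 0.004 rad out of parallel (one fit said 0.02), and 0.7 to 2.4 mm at the hook. Part of that may be calibration error, which is about 2 mm.
- **Carton moved:** My first push on the hook shifted it about 4.7 mm sideways and turned it about 0.015 rad, probably because the gripper's linkage caught it. I pushed it back from the other end. It ended about 0.5 mm off sideways, 2 mm off in depth and 0.007 rad turned.
- **Not checked:** I used up the picture views, so I could not look at the final picture. The gripper was empty and clear of everything at hand-in. In the close views the green and amber bottles stayed in place. I did not check the pump bottle, ampoule box or mug again, but nothing went near them.

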